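# Lay rinsed tray lids on the sloping drainer like roof tiles

## Robot

A 6-joint arm with a two-finger parallel gripper is mounted at the origin on the work surface. World frame = base frame: x ahead of the robot, y to its left, z up, the work surface at z = 0. Lengths are in m, angles in degrees, forces in N, time in s.
With the tool pointing down it reaches from about 0.4 to 0.825 m from the base axis. Payload 7 kg.
Tool frame: the origin (TCP) lies on the centre line of the jaws, within the pads' length; the fingertips stand 17 mm ahead of it and the grasp point (between the pads) lies 2 mm behind it; z points along the fingers, y is the direction in which the jaws open and shut (so a half turn about z gives the same grasp; the last joint's range is limited). The gripper opens to 88 mm and grips with 3 to 60 N. Pads are 19 mm wide; open, the fingers measure 130 mm over their backs; the gripper's body (78 mm by 193 mm) begins 47 mm behind the grasp point.
Start: joints at [-56.603, 20.546, 0.682, 0, -70.136, -16.507], TCP at [0.196, -0.646, 0.244] pointing down, gripper open.
Joint ranges: [-176.03, 176.03], [-82.01, 121.73], [-58.28, 71.71], [-173.87, 95.51], [-174.79, -0.11], [-173.66, 173.66]. Speed limits (degrees/s): [136.94, 136.94, 172.46, 180, 180, 180].

## Interface

Orientations are given as [roll, pitch, yaw] about the fixed x, y, z axes, in that order (R = Rz(yaw) Ry(pitch) Rx(roll)).
In Python, from plant import telemetry, vision, close_job, recognise, silhouettes, place_of gives the robot as it stands.
- The arm moves only by the shell command python3 -m handwheel 'ROWS'. ROWS is JSON, a list that holds one entry, the list of rows, each a list of 5 numbers: the shift along the tool's x, y, z in m, then the turn about the tool's z in rad, then the closure, from 0 (fully open) to 1 (shut). In form: [[[tx, ty, tz, yaw, gripper], ...]]. A call has 1 to 20 rows; each row shifts and turns the commanded pose from where the row before left it, along the tool's axes as they then stand; what a row does not reach is not made up. A row lasts 1/12 s, in which the tool goes at most 41.7 mm and 7.16 degrees, less where a joint would pass 70% of its speed; a pose out of reach is approached as far as the arm can. A call with a gripper value outside its range is refused whole. The fingers move at their own pace and stop on an object; the grip force is fixed at half the most. Time passes only in rows, so rows that do not move let the fingers close. It gives the time, the measured TCP pose, the force and the opening at its end, in the units of the state.
- telemetry.get_obs(): the state, without advancing time (a new reading comes with each control period).
- vision.snapshot(name): name is "side" or "top"; returns a dict with "color" (384x512x3 uint8, red, green, blue), "mtx" (3x3 intrinsics, pixels), "dist" ([k1, k2, p1, p2, k3] as OpenCV has them; the pictures are not rectified), "cam_to_world" (4x4, takes a point from camera to world coordinates). Camera axes: x right, y down, z forward; pixel columns grow to the right and rows downward; lengths in m; the calibration is good to about 2 mm. A picture is of the moment at which its call begins. There is no depth.
- close_job(): hands the job in, once; it reports no verdict.
Trained networks look in a picture, given as the dict that the camera call returned (one of the last four; its "shot" number tells which), for a name from the list of things; names that differ only in an ending like _2 or _b are one class to them, and where a whole thing is asked for, a point or a joint stands for the part that bears it (a point fixed in the world has none). Each returns a list of dicts, best first, with "conf" (0 to 1); they miss things now and then, are a little off and sometimes report something else, mostly with a low value. They report only what shows in the picture. A call takes as long as a camera call. They do not tell look-alikes from the thing itself.
- recognise(name, picture): "xy" ([column, row] in pixels, amid what is visible of it).
- silhouettes(name, picture): "region" (384x512 bool, what is visible of it) and "xy" ([column, row] in pixels, amid what is visible of it).
- place_of(name, picture): "xy" ([column, row] in pixels: a listed point, or the origin of a listed thing).
The state is a dict: "clock": time; "joint_pos": joint angles; "qvel": joint speeds; "tau": joint torques, N m; "tool_pos": TCP position; "orientation": TCP orientation; "force": force on the tool from outside, world axes, zero at the start; "moment": the same for the moment, N m; "opening": finger opening in m.
Only numpy, scipy, OpenCV 4.12 (cv2) and the standard library are available. Lean on these libraries where they do the work, as an engineer would, in place of code of your own. Each camera call takes 0.05 s, during which the arm holds its last target.

## Task

Flip the hinged stop at the foot of the sloping draining board up towards you (the robot) until it stays up by itself. Then lay the short lid flat on the board against the stop, fin up, and after that the long lid above it, lapping over the short lid's top end like a roof tile with its lower edge on the white line across the board. Keep both lids lengthwise to the slope, square and near the middle of the board; set them down, do not drop them, and do not shift the other things on the bench.

Things in the scene. Friction and masses are not known exactly. Their poses are not given: they have to be found in the camera images.
- board: Grey fixed draining board, 180 mm wide, rising 18 degrees away from the robot. Origin: centre of its foot, on the top surface, on the stop's hinge axis, 35 mm above the bench. x points up the slope along the surface, y across, z square out of it. Surface from x = -10 to 230 mm. White line, 4 mm wide, right across it at x = 78 mm. Friction holds a lid where it is laid.
- stop (a joint): Stop: aluminium strip 150 mm wide, 29 long, 5.5 thick, hinged on the board's y axis at its origin. 0: folded flat on the board, pointing up the slope (start). Grows as it swings up and over towards the robot to 1.658, its end stop, where its inner face meets the board at x = 0. Light (100 g, little friction): below about 1.0 it falls back, beyond that it falls on to 1.658 and stays.
- stop_tab (a point): Middle of the stop's finger tab, to push or pinch: 8 mm thick (along the slope), 22 wide (across), standing 22 mm up from the strip near its free edge. Folded, it spans 21 to 29 mm up the slope from the hinge and 5.5 to 27.5 mm above the board; this point is at 25 and 16.5 mm. Axes as the board's when folded.
- short_lid_mid (a point): The short white lid: flat plate 105 (x) x 80 (y) x 6 mm with an upright grip fin in the middle of its top, 28 long (x), 10 thick (y), 24 high above the plate. Both ends are alike: either way round will do. Starts flat on the bench, fin up. Point: middle of the lid, inside the fin, 15 mm above the underside; z out of the plate. About 90 g. Laid, it covers the board from x = 0 to 105 mm.
- long_lid_mid (a point): The long white lid: flat plate 130 (x) x 80 (y) x 6 mm with an upright grip fin in the middle of its top, 28 long (x), 10 thick (y), 24 high above the plate. Both ends are alike: either way round will do. Starts flat on the bench, fin up. Point: middle of the lid, inside the fin, 15 mm above the underside; z out of the plate. About 110 g. Details of its resting place: see line_mid.
- line_mid (a point): Middle of the white line on the board (fixed; board axes). With its lower edge here the long lid laps 27 mm over the short one, its middle 65 mm farther up the slope. It rests on the short lid's upper edge (6 mm high) and, by its own upper edge, on the board: 0.058 rad flatter than the board, underside 3.8 mm above it at the middle.
- tape: Bystander, loose: roll of paper tape lying flat, 90 mm across, 25 mm high. Origin at the centre of its underside.
- dishes: Bystander, loose: stack of two clear round dishes with white lids, 91 mm across, 31 mm high. Origin at the centre of its underside.
- notes: Bystander, loose: yellow note pad 76 x 76 x 14 mm. Origin at the centre of its underside.
- tubes: Bystander, loose: white tube rack 210 x 62 mm holding capped tubes, 92 mm high, long axis x. Origin at the centre of its underside.
- jar: Bystander, loose: small amber jar 50 mm across, 70 mm high. Origin at the centre of its underside.
Mind the look-alikes: they are no part of the job. What is shaped like the part that bears short_lid_mid but brown or yellow is not meant.

How it is judged (in metres and radians):
On the way, in this order (a step that is already met when the one before it is completed fails the run):
1. the stop is swung up and stays up (value of joint stop above 1.5 rad and contact force between the fingers and stop below 0.05 N), for 0.3 s.
2. the short lid lies flat on the board against the raised stop, released (value of joint stop above 1.5 rad and x of short_lid_mid in the frame of board between 0.0445 and 0.0605 m and y of short_lid_mid in the frame of board between -0.025 and 0.025 m and z of short_lid_mid in the frame of board between 0.011 and 0.0185 m and angle between the x axis of short_lid_mid and the x axis of board, either way round below 0.14 rad and angle between the z axis of short_lid_mid and the z axis of board, either way round below 0.06 rad and contact force between the fingers and short_lid below 0.05 N and linear speed of short_lid below 0.02 m/s), for 0.3 s.
3. the long lid laps over it with its lower edge on the line, released (all of step 2 and x of long_lid_mid in the frame of board between 0.135 and 0.151 m and y of long_lid_mid in the frame of board between -0.025 and 0.025 m and z of long_lid_mid in the frame of board between 0.0165 and 0.025 m and angle between the x axis of long_lid_mid and the x axis of board, either way round below 0.14 rad and contact force between long_lid and short_lid above 0.03 N and contact force between the fingers and long_lid below 0.05 N and linear speed of long_lid below 0.02 m/s), for 0.2 s.
At the end, for the whole second after the job is handed in: Stop up (over 1.5 rad). Short lid flat on the board, lower edge within 8 mm of the stop. Long lid on top of its upper end, lower edge within 8 mm of the white line. Both fin up, within 25 mm of the board's centre line and 0.14 rad of square, released, at rest (all of step 3); the robot touches nothing.
It fails at once if a bystander is shifted by more than 30 mm (distance of any of tape, dishes, notes, tubes, jar from where it was at the start of the episode above 0.03 m).
It fails at once if a lid is dropped (moves faster than 0.6 m/s with no finger on it) ((linear speed of short_lid above 0.6 m/s and contact force between the fingers and short_lid below 0.02 N) or (linear speed of long_lid above 0.6 m/s and contact force between the fingers and long_lid below 0.02 N)).
It also fails if it takes over 72 s, if anything falls off the work surface, if the arm or the gripper's body presses on something with over 40 N, if the wrist force passes 120 N, or if a joint passes its speed limit or range.

## Working session

There is one attempt and no reset: what is moved stays moved. The work goes in short steps, Python scripts to look and compute and a shell command to move; the robot and the scene stay as the last step left them, time stands still between calls to the robot, and variables do not carry over. Pictures are saved under pics/ and viewed, and the job is handed in when it is done.

```bash
mkdir -p pics; ls; cat > look.py <<'E'
import sys,cv2
from plant import telemetry,vision
E
python3 - <<'E'
import cv2
from plant import telemetry,vision
o=telemetry.get_obs(); print(o)
for n in("side","top"):
    p=vision.snapshot(n); cv2.imwrite(f"pics/{n}0.png",cv2.resize(p["color"][:,:,::-1],(800,600),interpolation=cv2.INTER_CUBIC)); print(n,p["mtx"],p["dist"],p["cam_to_world"],p["shot"])
E
```

```text
pics
{'clock': 0.0, 'joint_pos': array([-5.66033022e+01,  2.05904309e+01,  6.32571550e-01, -2.13978828e-02,
       -7.01353432e+01, -1.65062019e+01]), 'qvel': array([-0.06672128,  0.04796664,  0.02267025, -0.01742027, -0.01879747,
       -0.04566534]), 'tau': array([ 1.61805350e-03, -5.82719851e+01,  2.93057960e+01,  6.99688330e+00,
        6.78254830e-03, -1.68765077e-04]), 'tool_pos': array([ 0.19595184, -0.64543661,  0.24262085]), 'orientation': array([ 1.79904923e+02, -7.19703219e-03, -1.63116785e+02]), 'force': array([ 0.14021996, -0.38275882,  0.32609882]), 'moment': array([-0.00672364,  0.0337716 ,  0.01011689]), 'opening': 0.08729878988693307}
side [[487.59754177   0.         250.11124663]
 [  0.         487.59754177 187.81480245]
 [  0.           0.           1.        ]] [0.05613537 0.         0.         0.         0.        ] [[ 0.99401449 -0.05800147  0.09257977  0.2886567 ]
 [-0.10709813 -0.68464995  0.72096077 -1.18173399]
 [ 0.02156795 -0.72656058 -0.68676383  1.1967878 ]
 [ 0.          0.          0.          1.        ]] 1
top [[480.48107173   0.         257.9507456 ]
 [  0.         480.48107173 188.41293862]
 [  0.           0.           1.        ]] [-0.16224022  0.          0.          0.          0.        ] [[ 0.00301772 -0.99465624  0.10319819  0.3024804 ]
 [-0.99993916 -0.00190654  0.01086432 -0.03428125]
 [-0.01060951 -0.10322469 -0.99460148  1.3965662 ]
 [ 0.          0.          0.          1.        ]] 2
```

View pics/side0.png

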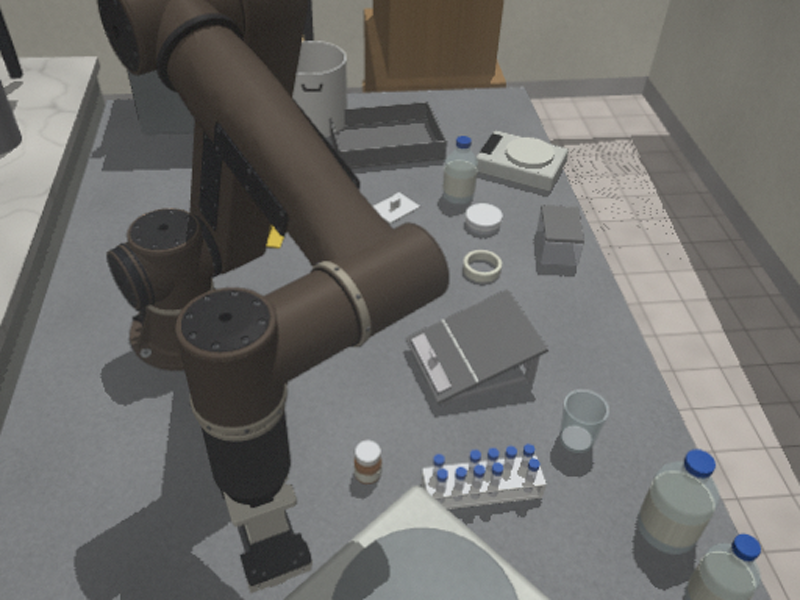

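View pics/top0.png

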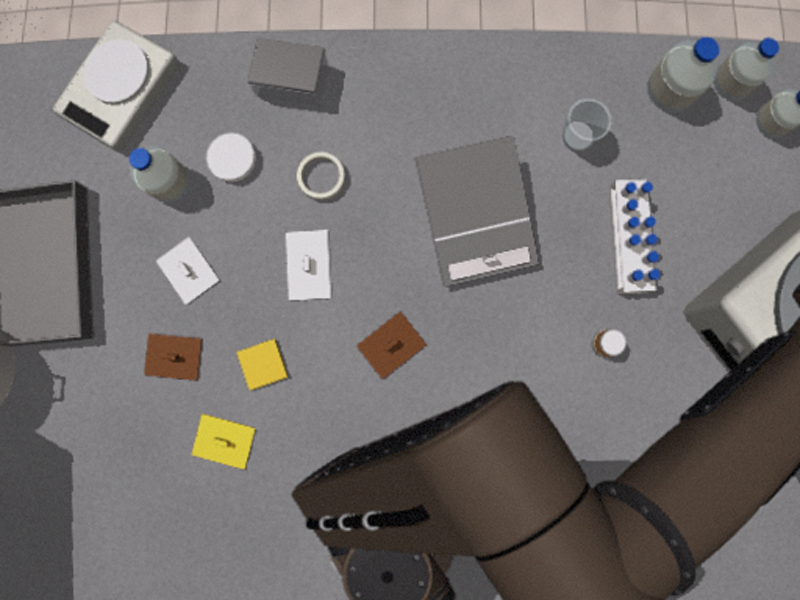

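```bash
cat > h.py <<'E'
import numpy as np,cv2
def ray(p,px):
    u=cv2.undistortPoints(np.array(px,float).reshape(-1,1,2),p["mtx"],np.array(p["dist"])).reshape(-1,2)
    d=np.c_[u,np.ones(len(u))]@p["cam_to_world"][:3,:3].T
    return p["cam_to_world"][:3,3],d
def onz(p,px,z):
    c,d=ray(p,px); return c+d*((z-c[2])/d[:,2])[:,None]
def proj(p,P):
    T=np.linalg.inv(p["cam_to_world"]); r,_=cv2.Rodrigues(T[:3,:3])
    return cv2.projectPoints(np.array(P,float).reshape(-1,1,3),r,T[:3,3],p["mtx"],np.array(p["dist"]))[0].reshape(-1,2)
def save(p,name,box=None):
    im=p["color"][:,:,::-1]
    if box: im=im[box[1]:box[3],box[0]:box[2]]
    s=min(800/im.shape[1],600/im.shape[0]); cv2.imwrite("pics/"+name,cv2.resize(im,None,fx=s,fy=s,interpolation=cv2.INTER_CUBIC))
E
python3 - <<'E'
from h import *; import pickle
from plant import vision,recognise,silhouettes,place_of
t=vision.snapshot("top"); s=vision.snapshot("side")
out={}
for nm,p in(("top",t),("side",s)):
  for n in["short_lid_mid","long_lid_mid","stop_tab","line_mid","board","tape","dishes","notes","tubes","jar"]:
    r=place_of(n,p); print(nm,n,[(np.round(q["xy"],1).tolist(),round(q["conf"],2)) for q in r][:6])
    out[nm,n]=r
  for n in["short_lid_mid","long_lid_mid","board"]:
    r=silhouettes(n,p); out[nm,n,"s"]=r
    print(" sil",n,[(np.round(q["xy"],1).tolist(),round(q["conf"],2),int(q["region"].sum()),np.round(cv2.minAreaRect(np.argwhere(q["region"])[:,::-1].astype(np.float32))[1],1).tolist()) for q in r])
pickle.dump((t,s,out),open("d.pkl","wb"))
save(t,"c_lids.png",(80,130,300,310)); save(t,"c_board.png",(255,75,365,200))
E
```

```text
top short_lid_mid [([139.6, 280.7], 0.93), ([106.5, 225.0], 0.81), ([248.5, 217.6], 0.67), ([116.7, 172.6], 0.59), ([309.3, 146.5], 0.18)]
top long_lid_mid [([195.2, 166.1], 0.9)]
top stop_tab [([312.7, 163.8], 0.7)]
top line_mid [([306.7, 145.7], 0.87)]
top board [([313.6, 174.8], 0.63)]
top tape [([208.5, 114.0], 0.72)]
top dishes [([149.3, 102.1], 0.6)]
top notes [([173.5, 229.9], 0.96)]
top tubes [([403.2, 153.5], 0.74)]
top jar [([386.8, 217.8], 0.72)]
 sil short_lid_mid [([119.6, 169.7], 0.89, 943, [35.6, 27.4]), ([247.4, 219.2], 0.84, 1066, [30.0, 38.0]), ([111.0, 229.4], 0.72, 940, [34.4, 28.0]), ([143.3, 284.0], 0.57, 965, [35.7, 27.9])]
 sil long_lid_mid [([197.1, 167.8], 0.58, 1189, [44.0, 28.0])]
 sil board [([304.0, 134.9], 0.63, 5391, [85.5, 64.8])]
side short_lid_mid [([249.9, 128.6], 0.52), ([172.5, 143.8], 0.5)]
side long_lid_mid []
side stop_tab [([273.4, 224.8], 0.72), ([309.2, 143.4], 0.56)]
side line_mid [([292.9, 223.4], 0.88)]
side board [([271.2, 234.5], 0.88)]
side tape [([305.8, 174.1], 0.64)]
side dishes [([308.9, 142.4], 0.7), ([235.1, 301.8], 0.7)]
side notes []
side tubes [([306.0, 315.2], 0.69)]
side jar [([233.3, 303.0], 0.75)]
 sil short_lid_mid [([249.4, 132.0], 0.73, 329, [15.2, 25.5]), ([173.7, 151.4], 0.41, 112, [10.6, 12.4])]
 sil long_lid_mid []
 sil board [([304.8, 220.7], 0.74, 3649, [48.7, 79.9])]
```

View pics/c_lids.png

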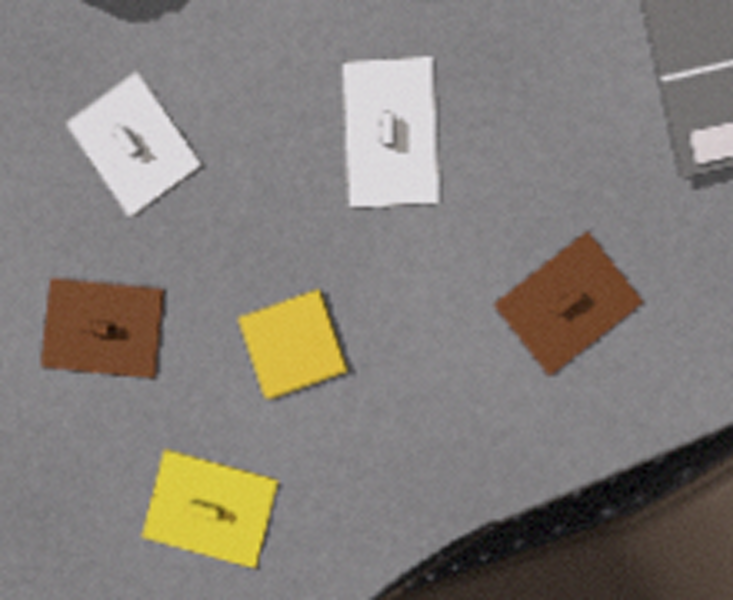

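View pics/c_board.png

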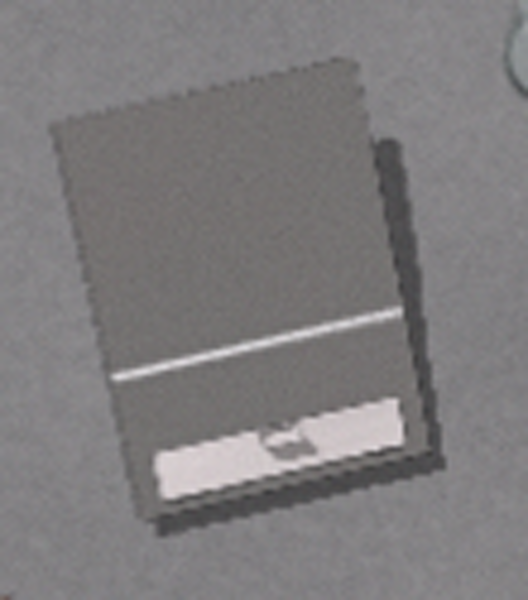

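The four things shaped like the short lid are white (119,170), brown (247,219), brown (111,229) and yellow (143,284). The crop confirms the white one is meant, because brown and yellow are ruled out. The long lid is the larger white plate at (197,168). Next I measure poses.

```bash
cat > m.py <<'E'
from h import *; import pickle
from scipy.optimize import least_squares
t,s,out=pickle.load(open("d.pkl","rb"))
for n,px,L in(("short",(119,170),105),("long",(197,168),130)):
    im=t["color"]; m=((im.min(2)>150)).astype(np.uint8)
    x,y=px; w=np.zeros_like(m); w[y-32:y+32,x-32:x+32]=1
    m=cv2.morphologyEx(m*w,cv2.MORPH_CLOSE,np.ones((7,7)))
    c=max(cv2.findContours(m,0,cv2.CHAIN_APPROX_NONE)[0],key=cv2.contourArea).reshape(-1,2)
    P=onz(t,c,0.006)[:,:2]; r=cv2.minAreaRect((P*1000).astype(np.float32)); b=cv2.boxPoints(r)
    e=b[1]-b[0] if np.linalg.norm(b[1]-b[0])>np.linalg.norm(b[2]-b[1]) else b[2]-b[1]
    print(n,np.round(r[0],1),np.round(r[1],1),"axis deg",np.degrees(np.arctan2(e[1],e[0])), "mask centroid",onz(t,[np.argwhere(m)[:,::-1].mean(0)],0.006))
    r=out["top",n+"_lid_mid"]; 
    for q in r: print("  net",onz(t,[q["xy"]],0.015).round(4),q["conf"])
    if n=="short": print(" side net",onz(s,[out["side",n+"_lid_mid"][0]["xy"]],0.015).round(4))
# board
m=out["top","board","s"][0]["region"].astype(np.uint8)
def B(q):
    x,y,yaw=q; c,sn=np.cos(yaw),np.sin(yaw); a=np.radians(18)
    R=np.array([[c,-sn,0],[sn,c,0],[0,0,1]])@np.array([[np.cos(a),0,-np.sin(a)],[0,1,0],[np.sin(a),0,np.cos(a)]])
    return R,np.array([x,y,.035])
obs=[]  # (camera, pixel, boardpoint)
for p,nm in((t,"top"),(s,"side")):
    for n,bp in(("stop_tab",(25,0,16.5)),("line_mid",(78,0,0)),("board",(0,0,0))):
        obs.append((p,out[nm,n][0]["xy"],bp,nm+" "+n))
# hand-picked corners from crop (scale 4.8): line ends, top corners, stop corners
k=4.8
for px,bp in(((113,379),(78,90,0)),((401,311),(78,-90,0)),((52,125),(230,90,0)),((355,58),(230,-90,0)),
   ((165,500),(0,75,5.5)),((403,445),(0,-75,5.5)),((156,452),(29,75,5.5)),((392,398),(29,-75,5.5))):
    obs.append((t,(255+px[0]/k-.4,75+px[1]/k-.4),bp,"crop"))
def f(q):
    R,o=B(q); return np.concatenate([proj(p,[R@(np.array(b)/1000)+o])[0]-px for p,px,b,_ in obs])
r=least_squares(f,[.55,-.1,.2],loss="soft_l1"); q=r.x
print("board",q[:2].round(4),np.degrees(q[2]))
for (o,e) in zip(obs,f(q).reshape(-1,2)): print(o[3],o[2],e.round(1))
R,o=B(q); np.save("board.npy",q)
for n,b in(("tab",(25,0,16.5)),("line",(78,0,0)),("short",(52.5,0,15)),("long",(143,0,18.8))): print(n,(R@(np.array(b)/1000)+o).round(4))
for n,z in(("tape",0),("dishes",0),("notes",0),("tubes",0),("jar",0)): print(n,onz(t,[out["top",n][0]["xy"]],z).round(3))
E
python3 m.py
```

```text
short [493.4 393.5] [105.9  80.4] axis deg 35.93317 mask centroid [[0.49289532 0.39304544 0.006     ]]
  net [[0.1772 0.3218 0.015 ]] 0.93
  net [[0.3372 0.4242 0.015 ]] 0.81
  net [[0.3614 0.0077 0.015 ]] 0.67
  net [[0.492  0.3982 0.015 ]] 0.59
  net [[ 0.5693 -0.1689  0.015 ]] 0.18
 side net [[0.4845 0.4057 0.015 ]]
long [503.8 161.3] [129.9  81.8] axis deg 3.6364992 mask centroid [[0.50315075 0.16108539 0.006     ]]
  net [[0.5109 0.1641 0.015 ]] 0.9
board [ 0.4888 -0.1779] 13.251427247623422
top stop_tab (25, 0, 16.5) [-0.   1.6]
top line_mid (78, 0, 0) [1.3 0.7]
top board (0, 0, 0) [-0.2 -1.9]
side stop_tab (25, 0, 16.5) [3.7 2.7]
side line_mid (78, 0, 0) [ 0.5 -0.2]
side board (0, 0, 0) [-0.1 -0.7]
crop (78, 90, 0) [-1.1 -0. ]
crop (78, -90, 0) [0.5 0.1]
crop (230, 90, 0) [ 0.  -0.1]
crop (230, -90, 0) [-0.3 -0.1]
crop (0, 75, 5.5) [-0.8  0.4]
crop (0, -75, 5.5) [0.5 0. ]
crop (29, 75, 5.5) [-1.1  0.6]
crop (29, -75, 5.5) [0.9 0. ]
tab [ 0.5069 -0.1736  0.0584]
line [ 0.561  -0.1609  0.0591]
short [ 0.5328 -0.1675  0.0655]
long [ 0.6155 -0.1481  0.0971]
tape [[0.671 0.13  0.   ]]
dishes [[0.71  0.311 0.   ]]
notes [[0.325 0.227 0.   ]]
tubes [[ 0.553 -0.452  0.   ]]
jar [[ 0.361 -0.397  0.   ]]
```

```bash
python3 -m handwheel '[[[0,0,0,0.063,1],[-0.027,0.024,0,0,1],[-0.027,0.024,0,0,1],[-0.027,0.024,0,0,1],[-0.027,0.024,0,0,1],[-0.027,0.024,0,0,1],[-0.027,0.024,0,0,1],[-0.027,0.024,0,0,1],[-0.027,0.024,0,0,1],[-0.027,0.024,0,0,1],[-0.027,0.024,0,0,1],[-0.027,0.024,0,0,1],[-0.027,0.024,0,0,1],[-0.027,0.024,0,0,1],[-0.027,0.024,0,0,1],[-0.027,0.024,0,0,1],[-0.027,0.024,0,0,1],[0,0,0,0,1],[0,0,0,0,1]]]'
cat > go.py <<'E'
# usage: go.py x y z yawdeg : remaining shift in current tool frame
import sys,numpy as np
from plant import telemetry
o=telemetry.get_obs(); y=np.radians(o["orientation"][2])
v=list(map(float,sys.argv[1:])); d=np.array(v[:3])-o["tool_pos"]
turn=(o["orientation"][2]-v[3]+90)%180-90
y2=np.radians(o["orientation"][2]-turn)
for n,yy in(("now",y),("after turn",y2)):
    print(n,"tx %.4f ty %.4f tz %.4f"%(d[0]*np.cos(yy)+d[1]*np.sin(yy),d[0]*np.sin(yy)-d[1]*np.cos(yy),-d[2]))
print("turn rad %.4f"%np.radians(turn),"pos",o["tool_pos"].round(4),"ori",o["orientation"].round(2),"F",o["force"].round(1),"open",round(o["opening"],4),"t",o["clock"],"j",o["joint_pos"].round(0))
E
python3 go.py .5297 -.1683 .075 -166.75
```

```text
clock: 3.08
tool_pos: [0.5292, -0.1713, 0.2434]
orientation: [180.0, -0.0, -166.5]
force: [-0.8, -0.2, -0.1]
opening: 0.0004
now tx -0.0011 ty 0.0028 tz 0.1684
after turn tx -0.0011 ty 0.0028 tz 0.1684
turn rad 0.0036 pos [ 0.5292 -0.1713  0.2434] ori [ 1.8000e+02 -1.0000e-02 -1.6654e+02] F [-0.8 -0.2 -0.1] open 0.0004 t 3.0833 j [  2.   9. -14.  -0. -66. -79.]
```

```bash
python3 -m handwheel '[[[-0.001,0.003,0.033,0.004,1],[0,0,0.033,0,1],[0,0,0.033,0,1],[0,0,0.033,0,1],[0,0,0.018,0,1],[0,0,0,0,1],[0,0,0,0,1]]]'
python3 - <<'E'
from h import *
from plant import vision
s=vision.snapshot("side"); save(s,"s1.png",(200,130,400,280))
E
python3 go.py .5297 -.1683 .075 -166.75
```

```text
clock: 3.67
tool_pos: [0.5279, -0.1706, 0.0933]
orientation: [180.0, -0.1, -167.0]
force: [1.0, 0.2, 0.7]
opening: 0.0003
now tx -0.0012 ty 0.0020 tz 0.0196
after turn tx -0.0012 ty 0.0020 tz 0.0196
turn rad -0.0039 pos [ 0.529  -0.1705  0.0946] ori [-1.7996e+02  3.0000e-02 -1.6697e+02] F [ 0.1 -0.  -0.5] open 0.0005 t 3.7167 j [  2.  18. -25.   0. -47. -79.]
```

View pics/s1.png

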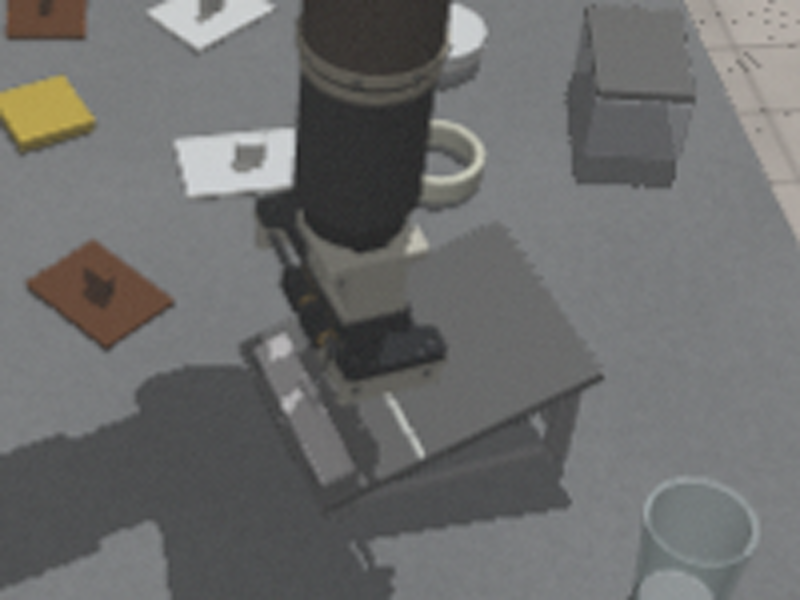

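The closed fingers are at about (385,370) in the crop, uphill of the tab at (292,400) and clear of it. I lower them and push.

```bash
python3 -m handwheel '[[[-0.001,0.002,0.01,0,1],[0,0,0.009,0,1],[0,0,0,0,1],[0,0,0,0,1]]]'; python3 -m handwheel '[[[0.005,0,0,0,1],[0.005,0,0,0,1],[0.005,0,0,0,1],[0.005,0,-0.001,0,1],[0.005,0,-0.001,0,1],[0.005,0,-0.001,0,1],[0.005,0,0,0,1],[0.004,0,0,0,1],[0,0,0,0,1],[0,0,0,0,1],[0,0,0,0,1]]]'
python3 - <<'E'
from h import *
from plant import vision
s=vision.snapshot("side"); save(s,"s2.png",(200,130,400,280))
E
python3 go.py .5297 -.1683 .075 -166.75
```

```text
clock: 4.05
tool_pos: [0.5289, -0.1676, 0.0745]
orientation: [180.0, -0.0, -166.9]
force: [-0.2, -0.2, 0.7]
opening: 0.0007
clock: 4.97
tool_pos: [0.4957, -0.176, 0.083]
orientation: [-179.8, 0.6, -166.8]
force: [-3.5, 12.0, 37.8]
opening: 0.0004
now tx -0.0349 ty -0.0003 tz 0.0081
after turn tx -0.0349 ty -0.0003 tz 0.0081
turn rad -0.0008 pos [ 0.4957 -0.176   0.0831] ori [-179.81    0.59 -166.8 ] F [-3.9 11.7 37.6] open 0.0005 t 5.0167 j [  2.  16. -30.   0. -43. -79.]
```

View pics/s2.png

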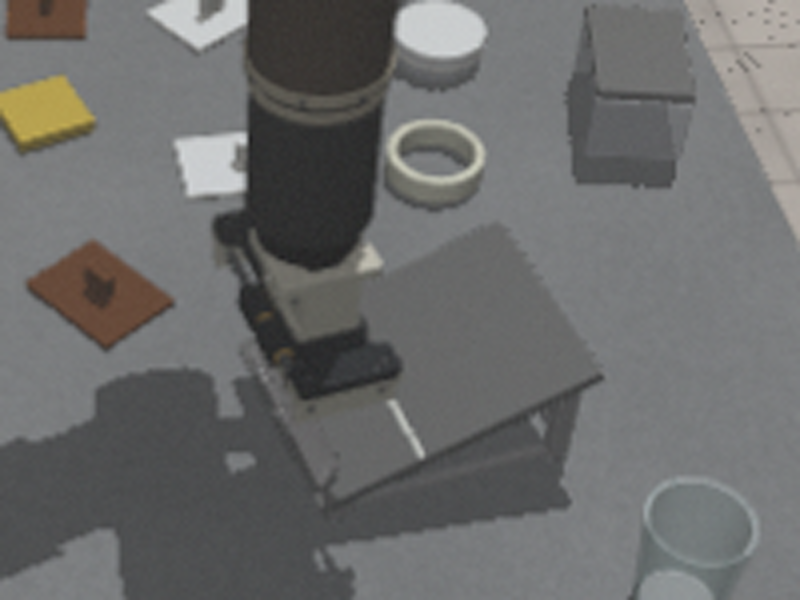

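There is 38 N upward on the tool. The stop looks nearly upright, with its edge under the fingertip. I raise the tool while still moving towards the robot.

```bash
python3 -m handwheel '[[[0.002,0,-0.004,0,1],[0.003,0,-0.003,0,1],[0.003,0,-0.002,0,1],[0.003,0,0,0,1],[0.003,0,0,0,1],[0,0,0,0,1]]]'
python3 - <<'E'
from h import *
from plant import vision
s=vision.snapshot("side"); save(s,"s3.png",(200,130,400,280))
E
python3 go.py .5297 -.1683 .075 -166.75
```

```text
clock: 5.52
tool_pos: [0.4763, -0.1797, 0.0861]
orientation: [180.0, -0.1, -167.0]
force: [-0.3, 0.2, -0.1]
opening: 0.0002
now tx -0.0541 ty -0.0008 tz 0.0112
after turn tx -0.0541 ty -0.0010 tz 0.0112
turn rad -0.0038 pos [ 0.4768 -0.1797  0.0862] ori [ 1.7999e+02 -6.0000e-02 -1.6697e+02] F [ 0.1 -0.3 -0.1] open 0.0003 t 5.5667 j [  1.  15. -32.  -0. -44. -78.]
```

View pics/s3.png

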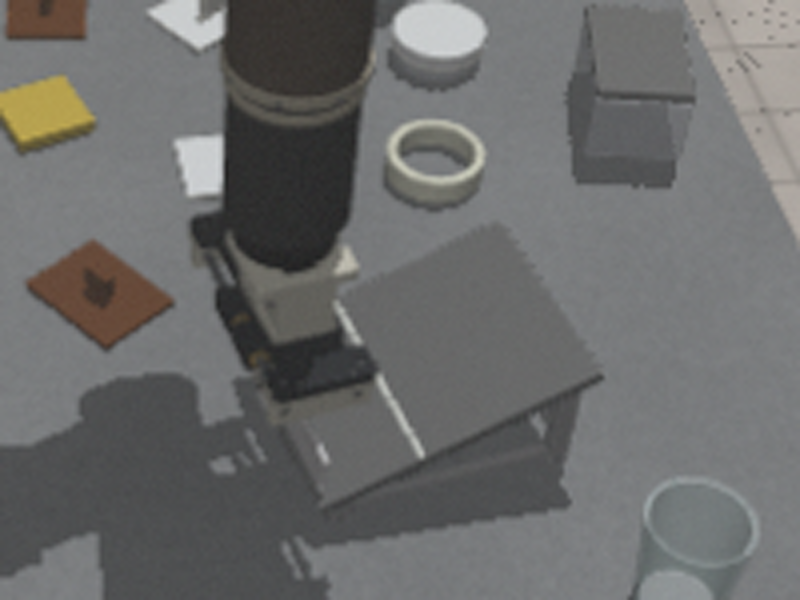

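```bash
python3 -m handwheel '[[[0,0,-0.01,0,0.5],[0,0,-0.03,0,0],[0,0,-0.04,0,0],[0,0.03,-0.04,0,0],[0,0.03,-0.02,0,0],[0,0.04,0,0,0],[0,0.04,0,0,0],[0,0.04,0,0,0]]]'
python3 - <<'E'
from h import *
from plant import vision
s=vision.snapshot("side"); save(s,"s4.png",(200,130,400,280))
t=vision.snapshot("top"); save(t,"t4.png",(235,65,385,200))
E

```

```text
clock: 6.23
tool_pos: [0.4375, -0.0078, 0.2211]
orientation: [180.0, 0.1, -167.0]
force: [0.9, 0.8, -0.1]
opening: 0.0479
```

View pics/s4.png

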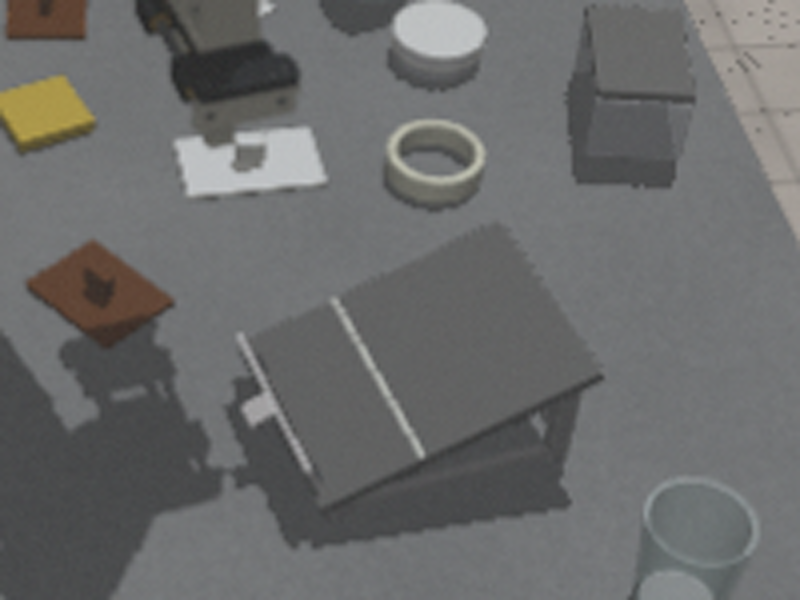

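View pics/t4.png

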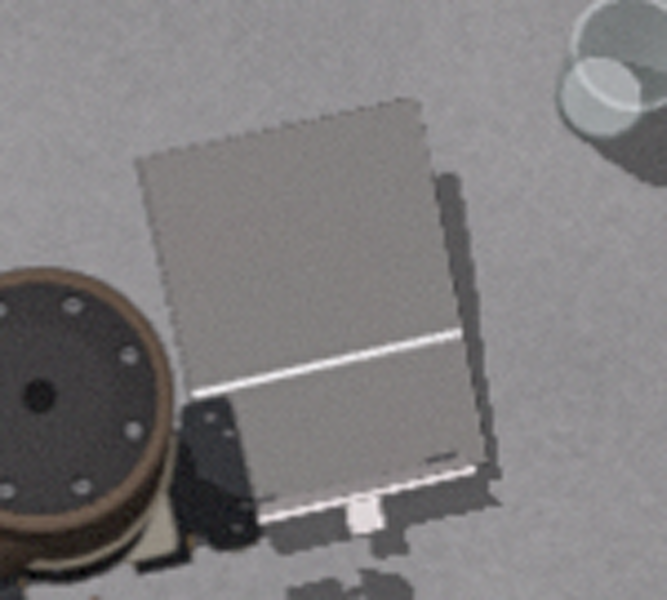

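The stop is up: the strip stands on edge at (275,410), with its tab pointing towards the robot at (258,408). Next is the short lid.

```bash
python3 go.py .4932 .3933 .2 -144.1
```

```text
now tx -0.1465 ty 0.3743 tz 0.0211
after turn tx -0.2786 ty 0.2897 tz 0.0211
turn rad -0.3928 pos [ 0.4374 -0.0048  0.2211] ori [ 1.7995e+02  1.2000e-01 -1.6661e+02] F [ 0.3 -0.6  0.9] open 0.0559 t 6.3333 j [  25.   -2.  -30.   -0.  -62. -102.]
```

```bash
python3 -m handwheel '[[[0,0,0,-0.098,0],[0,0,0,-0.098,0],[0,0,0,-0.098,0],[0,0,0,-0.099,0],[-0.023,0.024,0.002,0,0],[-0.023,0.024,0.002,0,0],[-0.023,0.024,0.002,0,0],[-0.023,0.024,0.002,0,0],[-0.023,0.024,0.002,0,0],[-0.023,0.024,0.002,0,0],[-0.023,0.024,0.002,0,0],[-0.023,0.024,0.002,0,0],[-0.023,0.024,0.002,0,0],[-0.023,0.024,0.002,0,0],[-0.023,0.024,0.002,0,0],[-0.023,0.024,0.002,0,0],[0,0,0,0,0],[0,0,0,0,0]]]'; python3 go.py .4932 .3933 .0285 -144.1
```

```text
clock: 7.83
tool_pos: [0.4951, 0.3869, 0.1951]
orientation: [-180.0, -0.1, -144.4]
force: [1.2, -1.7, -1.2]
opening: 0.0878
now tx -0.0022 ty 0.0064 tz 0.1666
after turn tx -0.0022 ty 0.0064 tz 0.1666
turn rad -0.0045 pos [0.4951 0.3869 0.1951] ori [-1.7996e+02 -9.0000e-02 -1.4436e+02] F [ 1.2 -1.7 -1.2] open 0.0878 t 7.8333 j [  56.   18.   -9.    0.  -63. -110.]
```

```bash
python3 -m handwheel '[[[-0.002,0.006,0.03,-0.004,0],[0,0,0.03,0,0],[0,0,0.03,0,0],[0,0,0.02,0,0],[0,0,0.016,0,0],[0,0,0,0,0],[0,0,0,0,0]]]'; python3 go.py .4932 .3933 .0285 -144.1
python3 - <<'E'
from h import *
from plant import vision
s=vision.snapshot("side"); save(s,"s5.png",(200,90,320,180))
t=vision.snapshot("top"); save(t,"t5.png",(60,110,200,215))
E

```

```text
clock: 8.42
tool_pos: [0.4932, 0.3906, 0.0699]
orientation: [-180.0, -0.1, -144.2]
force: [0.3, 0.4, 0.1]
opening: 0.0879
now tx -0.0015 ty 0.0022 tz 0.0414
after turn tx -0.0016 ty 0.0022 tz 0.0414
turn rad -0.0024 pos [0.4932 0.3906 0.0699] ori [-1.7996e+02 -9.0000e-02 -1.4424e+02] F [0.3 0.4 0.1] open 0.0879 t 8.4167 j [  56.   25.  -17.    0.  -48. -110.]
```

View pics/s5.png

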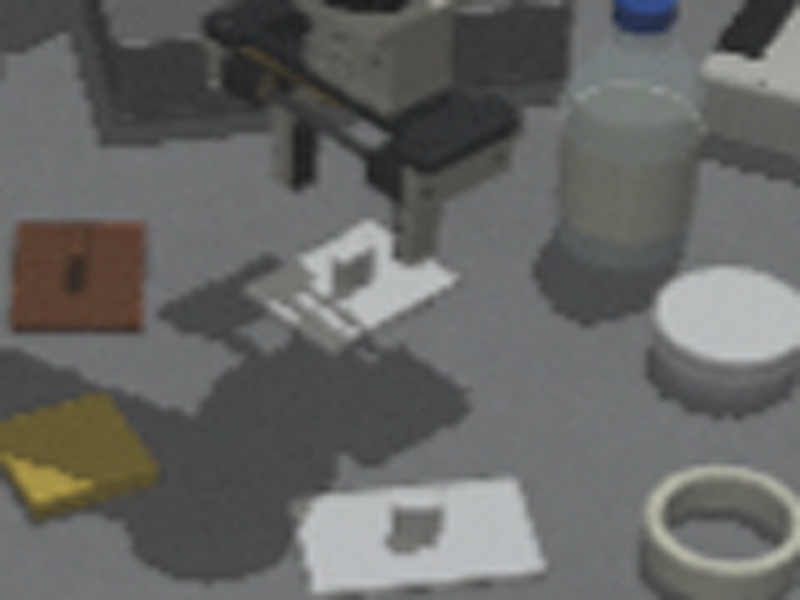

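The fin at (352,270) lies between the open fingers, which straddle the plate. I descend and grip.

```bash
python3 -m handwheel '[[[-0.001,0.002,0.014,0,0],[0,0,0.014,0,0],[0,0,0.013,0,0],[0,0,0,0,0.3],[0,0,0,0,0.8],[0,0,0,0,1],[0,0,0,0,1],[0,0,0,0,1],[0,0,0,0,1],[0,0,0,0,1]]]'; python3 go.py .4932 .3933 .0285 -144.1
```

```text
clock: 9.35
tool_pos: [0.4929, 0.3942, 0.0294]
orientation: [180.0, 0.0, -144.2]
force: [-0.1, -0.7, -0.3]
opening: 0.0462
now tx 0.0003 ty -0.0009 tz 0.0009
after turn tx 0.0003 ty -0.0009 tz 0.0009
turn rad -0.0017 pos [0.4929 0.3942 0.0294] ori [ 1.7999e+02  4.0000e-02 -1.4420e+02] F [-0.1 -0.7 -0.3] open 0.0462 t 9.35 j [  56.   28.  -19.    0.  -43. -111.]
```

```bash
python3 -m handwheel '[[[0,0,0,0,1],[0,0,0,0,1],[0,0,0,0,1],[0,0,0,0,1],[0,0,0,0,1],[0,0,0,0,1],[0,0,0,0,1],[0,0,0,0,1]]]'; python3 go.py .4932 .3933 .0285 -144.1
```

```text
clock: 10.02
tool_pos: [0.4927, 0.3939, 0.0288]
orientation: [-180.0, -0.0, -144.2]
force: [0.2, -0.7, -1.2]
opening: 0.0099
now tx -0.0000 ty -0.0008 tz 0.0003
after turn tx -0.0000 ty -0.0008 tz 0.0003
turn rad -0.0018 pos [0.4927 0.3939 0.0288] ori [-1.800e+02 -1.000e-02 -1.442e+02] F [ 0.2 -0.7 -1.2] open 0.0099 t 10.0167 j [  56.   28.  -19.    0.  -43. -111.]
```

The fin is gripped at a 9.9 mm opening. I lift it and carry it over.

```bash
python3 -m handwheel '[[[0,0,-0.01,0,1],[0,0,-0.025,0,1],[0,0,-0.03,0,1],[0,0,-0.03,0.098,1],[0,0,-0.03,0.098,1],[0,0,0,0.098,1],[0,0,0,0.098,1],[0,0,0,0,1]]]'; python3 go.py .5337 -.1673 .15 -166.75
```

```text
clock: 10.68
tool_pos: [0.4928, 0.3942, 0.1554]
orientation: [179.9, 0.1, -166.9]
force: [-0.3, -0.3, -1.3]
opening: 0.0097
now tx 0.0872 ty -0.5562 tz 0.0054
after turn tx 0.0888 ty -0.5559 tz 0.0054
turn rad -0.0029 pos [0.4928 0.3942 0.1554] ori [ 1.7992e+02  7.0000e-02 -1.6692e+02] F [-0.3 -0.3 -1.3] open 0.0097 t 10.6833 j [  56.   20.  -12.   -0.  -58. -133.]
```

```bash
python3 -m handwheel '[[[0.002,-0.015,0,-0.003,1],[0.005,-0.03,0,0,1],[0.005,-0.032,0,0,1],[0.005,-0.032,0,0,1],[0.005,-0.032,0,0,1],[0.005,-0.032,0,0,1],[0.005,-0.032,0,0,1],[0.005,-0.032,0,0,1],[0.005,-0.032,0,0,1],[0.005,-0.032,0,0,1],[0.005,-0.032,0,0,1],[0.005,-0.032,0,0,1],[0.005,-0.032,0,0,1],[0.005,-0.032,0,0,1],[0.005,-0.032,0,0,1],[0.006,-0.032,0,0,1],[0.006,-0.032,0,0,1],[0.005,-0.03,0,0,1],[0,0,0,0,1],[0,0,0,0,1]]]'; python3 go.py .5337 -.1673 .105 -166.75
```

```text
clock: 12.35
tool_pos: [0.5349, -0.1682, 0.1534]
orientation: [180.0, -0.1, -166.5]
force: [-0.2, 0.9, -1.3]
opening: 0.0099
now tx 0.0010 ty 0.0012 tz 0.0484
after turn tx 0.0010 ty 0.0012 tz 0.0484
turn rad 0.0043 pos [ 0.5349 -0.1682  0.1534] ori [ 1.7998e+02 -7.0000e-02 -1.6650e+02] F [-0.2  0.9 -1.3] open 0.0099 t 12.35 j [  3.  14. -21.  -0. -55. -79.]
```

```bash
python3 -m handwheel '[[[0.001,0.001,0.02,0.004,1],[0,0,0.02,0,1],[0,0,0.008,0,1],[0,0,0,0,1],[0,0,0,0,1]]]'; python3 go.py .5337 -.1673 .0798 -166.75
python3 - <<'E'
from h import *
from plant import vision
s=vision.snapshot("side"); save(s,"s6.png",(220,150,380,270))
t=vision.snapshot("top"); save(t,"t6.png",(235,65,385,200))
E

```

```text
clock: 12.77
tool_pos: [0.5345, -0.1652, 0.106]
orientation: [-180.0, -0.1, -166.6]
force: [0.2, 0.2, -0.7]
opening: 0.0097
now tx 0.0013 ty -0.0018 tz 0.0262
after turn tx 0.0013 ty -0.0018 tz 0.0262
turn rad 0.0026 pos [ 0.5345 -0.1652  0.106 ] ori [-1.800e+02 -6.000e-02 -1.666e+02] F [ 0.2  0.2 -0.7] open 0.0097 t 12.7667 j [  3.  17. -24.   0. -49. -79.]
```

View pics/s6.png

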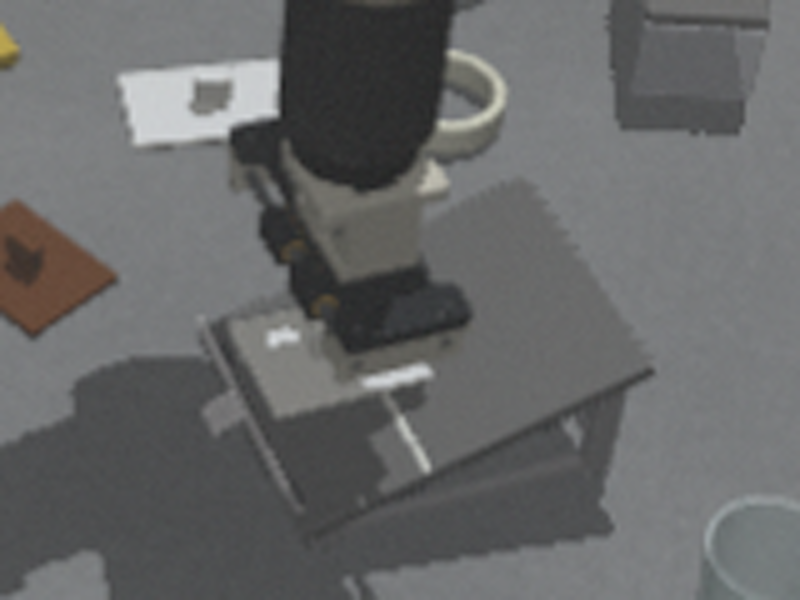

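The lid is level above the board, just inside the stop line from (205,325) to (300,510). I lower it slowly so the lid pivots in the grip as its upper edge meets the slope.

```bash
python3 -m handwheel '[[[0.001,-0.002,0.004,0.002,1],[0,0,0.004,0,1],[0,0,0.003,0,1],[0,0,0.003,0,1],[0,0,0,0,1],[0,0,0,0,1]]]';python3 -m handwheel '[[[0,0,0.002,0,1],[0,0,0.002,0,1],[0,0,0.002,0,1],[0,0,0,0,1]]]'; python3 go.py .5337 -.1673 .0798 -166.75
python3 - <<'E'
from h import *
from plant import vision
s=vision.snapshot("side"); save(s,"s7.png",(220,150,380,270))
E

```

```text
clock: 13.37
tool_pos: [0.5333, -0.1681, 0.0918]
orientation: [180.0, -0.1, -166.8]
force: [-3.2, -1.3, 2.9]
opening: 0.01
clock: 13.7
tool_pos: [0.5323, -0.1684, 0.0856]
orientation: [180.0, -0.2, -166.9]
force: [-6.1, -1.8, 7.1]
opening: 0.0097
now tx -0.0016 ty 0.0007 tz 0.0058
after turn tx -0.0016 ty 0.0007 tz 0.0058
turn rad -0.0018 pos [ 0.5323 -0.1684  0.0856] ori [ 179.98   -0.18 -166.85] F [-6.1 -1.8  7.1] open 0.0097 t 13.7 j [  3.  19. -25.   0. -46. -79.]
```

View pics/s7.png

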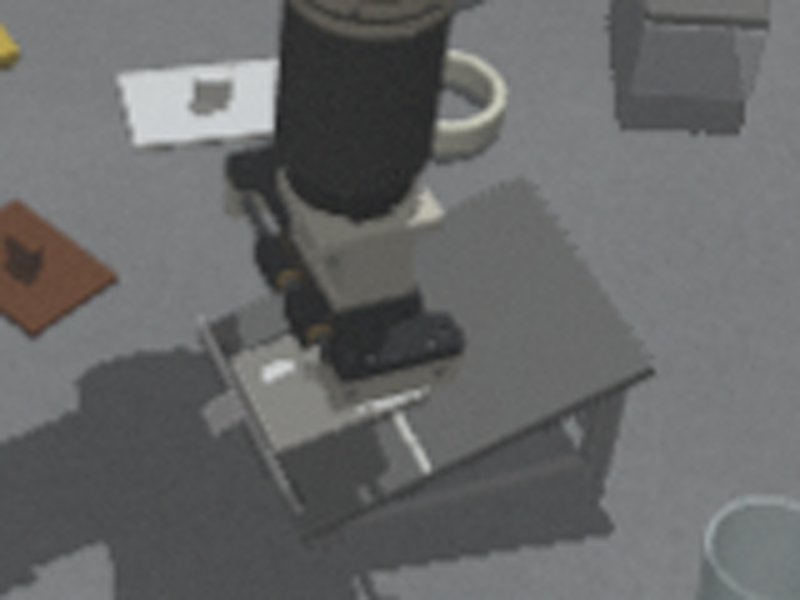

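Contact force is low and the lid is tilting as planned. I continue downwards.

```bash
python3 -m handwheel '[[[-0.001,0,0.002,0,1],[-0.001,0.001,0.002,0,1],[0,0,0.002,0,1],[0,0,0,0,1],[0,0,0,0,1]]]';python3 go.py .5337 -.1673 .0798 -166.75
python3 - <<'E'
from h import *
from plant import vision
s=vision.snapshot("side"); save(s,"s8.png",(220,150,380,270))
t=vision.snapshot("top"); save(t,"t8.png",(235,65,385,200))
E

```

```text
clock: 14.17
tool_pos: [0.5339, -0.167, 0.0795]
orientation: [180.0, -0.2, -166.9]
force: [-5.2, -3.2, 4.2]
opening: 0.0097
now tx 0.0002 ty -0.0002 tz -0.0003
after turn tx 0.0002 ty -0.0002 tz -0.0003
turn rad -0.0021 pos [ 0.5339 -0.167   0.0795] ori [ 179.98   -0.2  -166.87] F [-5.2 -3.2  4.2] open 0.0097 t 14.1667 j [  3.  19. -26.   0. -45. -80.]
```

View pics/s8.png

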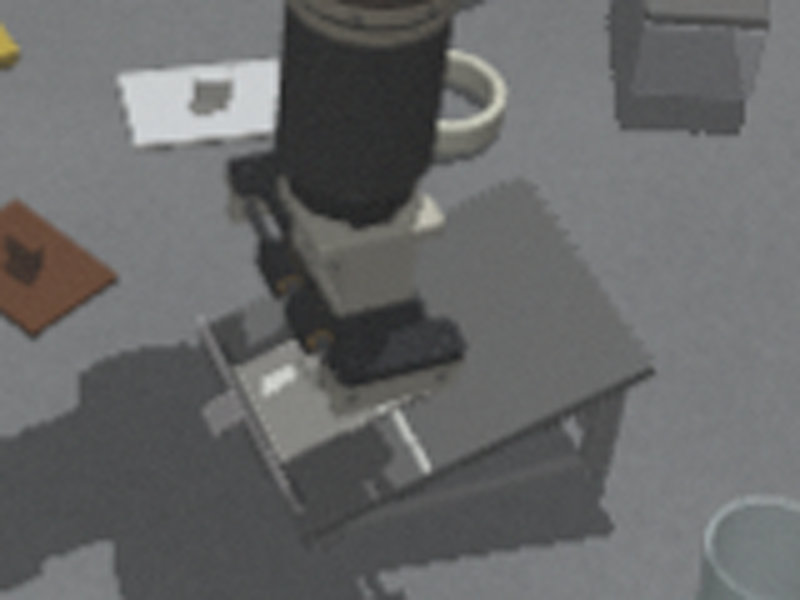

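```bash
python3 -m handwheel '[[[0,0,0.001,0,1],[0,0,0.001,0,1],[0,0,0,0,1]]]'; python3 -m handwheel '[[[0,0,0.001,0,1],[0,0,0.001,0,1],[0,0,0,0,1]]]'
python3 - <<'E'
from h import *
from plant import vision
s=vision.snapshot("side"); save(s,"s9.png",(240,190,340,265))
E

```

```text
clock: 14.52
tool_pos: [0.5342, -0.1669, 0.0788]
orientation: [180.0, -0.2, -166.8]
force: [-9.8, -0.7, 16.2]
opening: 0.0098
clock: 14.77
tool_pos: [0.5343, -0.1669, 0.0787]
orientation: [-180.0, -0.1, -166.8]
force: [-15.8, 3.6, 33.3]
opening: 0.0098
```

View pics/s9.png

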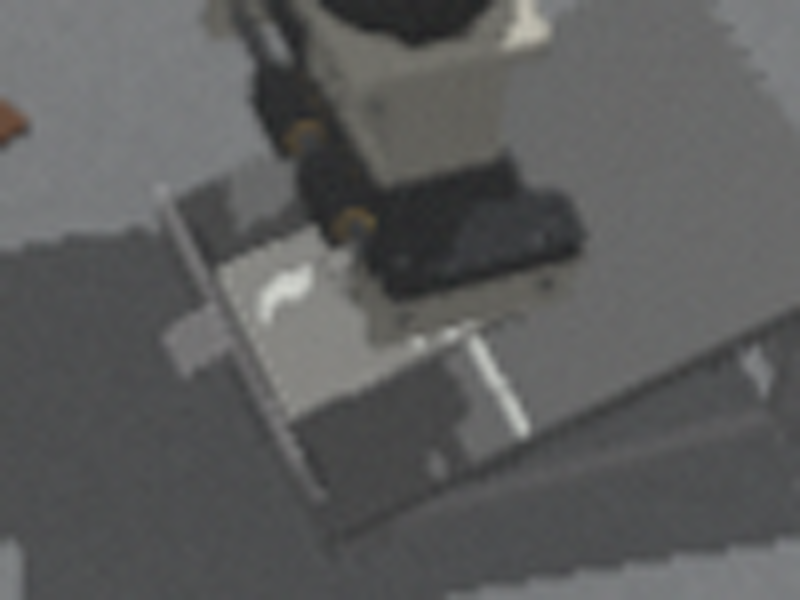

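The lid is flat on the board; force rises with no further travel. I relieve the load, open slowly and retreat straight up.

```bash
python3 -m handwheel '[[[0,0,-0.001,0,1],[0,0,-0.001,0,1],[0,0,-0.001,0,1],[0,0,0,0,0.8],[0,0,0,0,0.6],[0,0,0,0,0.5],[0,0,0,0,0.5],[0,0,0,0,0.5],[0,0,0,0,0.4],[0,0,0,0,0.4],[0,0,0,0,0.4],[0,0,0,0,0.4]]]'; python3 -m handwheel '[[[0,0,-0.005,0,0.4],[0,0,-0.01,0,0.4],[0,0,-0.02,0,0.3],[0,0,-0.03,0,0],[0,0,-0.03,0,0],[0,0.03,0,0,0],[0,0.037,0,0,0],[0,0.037,0,0,0],[0,0.037,0,0,0],[0,0.037,0,0,0],[0,0.037,0,0,0],[0,0,0,0,0],[0,0,0,0,0]]]'
cat > chk.py <<'E'
from h import *; import sys
from plant import vision,place_of,recognise
q=np.load("board.npy"); a=np.radians(18);c,sn=np.cos(q[2]),np.sin(q[2])
R=np.array([[c,-sn,0],[sn,c,0],[0,0,1]])@np.array([[np.cos(a),0,-np.sin(a)],[0,1,0],[np.sin(a),0,np.cos(a)]]); o=np.array([q[0],q[1],.035])
def onb(p,px,z):
    C,d=ray(p,px); C=R.T@(C-o); d=d@R; return C+d*((z-C[2])/d[:,2])[:,None]
def P(b): return R@(np.array(b)/1000)+o
E
python3 - <<'E'
from chk import *
s=vision.snapshot("side"); save(s,"s10.png",(240,170,360,260))
t=vision.snapshot("top"); save(t,"t10.png",(255,75,365,200))
for n in("short_lid_mid","long_lid_mid"):
  for p in(t,s):
    for r in place_of(n,p): 
        b=onb(p,[r["xy"]],.015)[0]
        print(n,np.round(r["xy"],1),round(r["conf"],2),"board",(b*1000).round(1) if abs(b[1])<.2 else "", onz(p,[r["xy"]],.015)[0].round(3))
# lid corners on board
im=t["color"]; print(im[140,300],im[160,306])
E
python3 go.py .5037 .1612 .15 -176.4
```

```text
clock: 15.82
tool_pos: [0.5358, -0.1664, 0.0789]
orientation: [180.0, -0.0, -166.8]
force: [-0.2, -0.2, -0.0]
opening: 0.0521
clock: 16.9
tool_pos: [0.4868, 0.0449, 0.1752]
orientation: [180.0, 0.1, -166.6]
force: [0.4, 0.5, 0.2]
opening: 0.0878
short_lid_mid [110.1 226.7] 0.96 board  [0.332 0.413 0.015]
short_lid_mid [247.  219.5] 0.69 board  [0.356 0.012 0.015]
short_lid_mid [308.1 152.8] 0.64 board [62.6  5.3 15. ] [ 0.551 -0.165  0.015]
short_lid_mid [385.2 216.8] 0.62 board [-174.1 -181.5   15. ] [ 0.364 -0.389  0.015]
short_lid_mid [209.1 130.1] 0.86 board  [0.32  0.408 0.015]
short_lid_mid [222.9 203.3] 0.74 board [-100.3  193.1   15. ] [ 0.347 -0.01   0.015]
short_lid_mid [283.5 223.2] 0.61 board [49.3  5.4 15. ] [ 0.539 -0.118  0.015]
short_lid_mid [171.4 147.2] 0.59 board  [0.171 0.31  0.015]
long_lid_mid [263.8 170. ] 0.7 board  [0.508 0.149 0.015]
long_lid_mid [210.8 158.7] 0.55 board  [0.318 0.23  0.015]
[237 234 236] [238 237 239]
now tx -0.0432 ty 0.1125 tz 0.0239
after turn tx -0.0242 ty 0.1180 tz 0.0239
turn rad 0.1652 pos [0.487  0.0419 0.1739] ori [-1.8000e+02 -1.0000e-02 -1.6694e+02] F [ 0.5 -0.7  0.8] open 0.0873 t 17.2 j [  28.    6.  -28.    0.  -56. -105.]
```

View pics/s10.png

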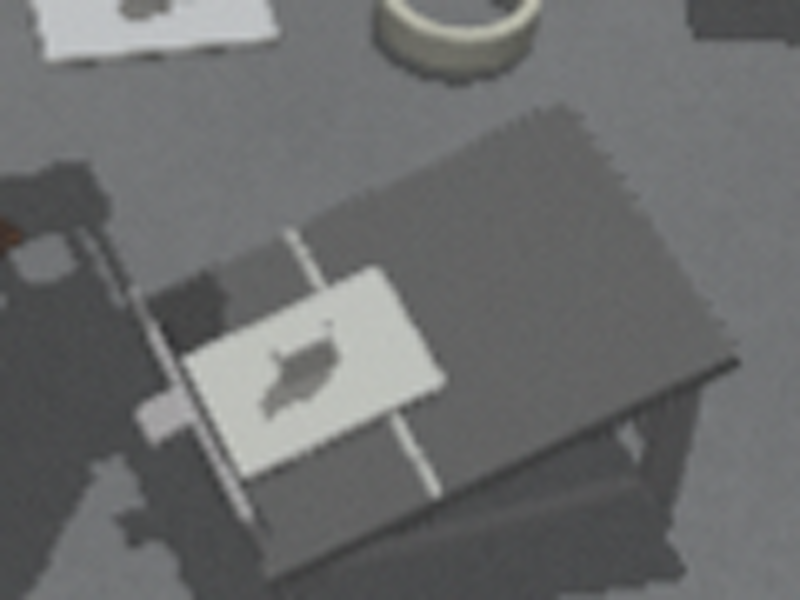

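View pics/t10.png

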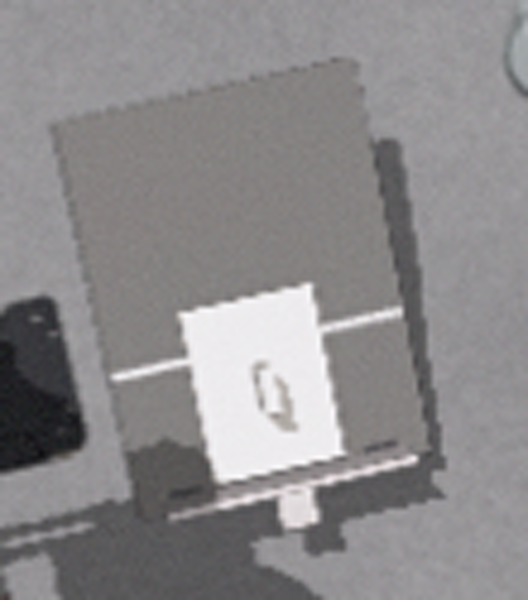

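```bash
python3 - <<'E'
from chk import *
t=vision.snapshot("top")
k=np.array([(181,315),(311,285),(343,455),(217,482)])/4.8+[254.6,74.6]
im=t["color"]; m=(im.min(2)>200).astype(np.uint8); w=np.zeros_like(m); w[132:178,290:330]=1
lab=cv2.morphologyEx(m*w,cv2.MORPH_OPEN,np.ones((4,4))); lab=cv2.morphologyEx(lab,cv2.MORPH_CLOSE,np.ones((7,7)))
c=max(cv2.findContours(lab,0,cv2.CHAIN_APPROX_NONE)[0],key=cv2.contourArea).reshape(-1,2)
b=onb(t,c,.006)[:,:2]*1000; print(cv2.minAreaRect(b.astype(np.float32)))
print((onb(t,k,.006)*1000).round(1))
k=np.array([(375,265),(443,380),(243,477),(185,358)])*120/800+[239.6,169.6]
s=vision.snapshot("side");print((onb(s,k,.006)*1000).round(1))
E
```

```text
((51.686744689941406, 0.10489273071289062), (79.07783508300781, 104.2214126586914), 89.58521270751953)
[[106.   40.6   6. ]
 [106.2 -37.9   6. ]
 [  2.8 -36.9   6. ]
 [  4.1  40.1   6. ]]
[[106.1  41.2   6. ]
 [106.6 -37.3   6. ]
 [  3.2 -38.1   6. ]
 [  4.1  39.8   6. ]]
```

The short lid is flat and square: it spans x 3–106 and y ±39 mm, which matches what it must be. Next is the long lid.

```bash
python3 -m handwheel '[[[0,0,0,0.083,0],[0,0,0,0.082,0],[-0.006,0.029,0.015,0,0],[-0.006,0.029,0.02,0,0],[-0.006,0.029,0.02,0,0],[-0.006,0.031,0.025,0,0],[0,0,0.02,0,0],[0,0,0,0,0],[0,0,0,0,0]]]';python3 go.py .5037 .1612 .0285 -176.4
```

```text
clock: 18.05
tool_pos: [0.5025, 0.1613, 0.073]
orientation: [-179.9, -0.2, -176.3]
force: [0.5, -0.3, 0.8]
opening: 0.0878
now tx -0.0012 ty -0.0001 tz 0.0445
after turn tx -0.0012 ty -0.0001 tz 0.0445
turn rad 0.0019 pos [0.5025 0.1613 0.073 ] ori [-1.7988e+02 -1.7000e-01 -1.7629e+02] F [ 0.5 -0.3  0.8] open 0.0878 t 18.05 j [  39.   17.  -30.    0.  -43. -125.]
```

```bash
python3 -m handwheel '[[[-0.001,0,0.015,0.002,0],[0,0,0.015,0,0],[0,0,0.014,0,0],[0,0,0,0,0.3],[0,0,0,0,0.8],[0,0,0,0,1],[0,0,0,0,1],[0,0,0,0,1],[0,0,0,0,1],[0,0,0,0,1],[0,0,0,0,1],[0,0,0,0,1],[0,0,0,0,1],[0,0,0,0,1],[0,0,0,0,1],[0,0,0,0,1]]]';python3 go.py .5037 .1612 .0285 -176.4
```

```text
clock: 19.38
tool_pos: [0.5041, 0.1622, 0.0298]
orientation: [-180.0, -0.0, -176.4]
force: [0.9, -0.6, -0.2]
opening: 0.0094
now tx 0.0004 ty -0.0010 tz 0.0013
after turn tx 0.0004 ty -0.0010 tz 0.0013
turn rad -0.0000 pos [0.5041 0.1622 0.0298] ori [-1.7999e+02 -1.0000e-02 -1.7640e+02] F [ 0.9 -0.6 -0.2] open 0.0094 t 19.3833 j [  39.   21.  -32.    0.  -37. -125.]
```

Gripped at 9.4 mm. I lift, turn and carry it over.

```bash
python3 -m handwheel '[[[0,0,-0.01,0,1],[0,0,-0.025,0,1],[0,0,-0.035,0,1],[0,0,-0.035,0,1],[0,0,-0.035,-0.084,1],[0,0,-0.015,-0.084,1],[0,0,0,0,1],[0,0,0,0,1]]]'; python3 go.py .6150 -.1482 .18 -166.75
```

```text
clock: 20.05
tool_pos: [0.5043, 0.1625, 0.1864]
orientation: [179.9, 0.1, -166.8]
force: [0.5, -0.2, -1.7]
opening: 0.0093
now tx -0.0370 ty -0.3278 tz 0.0064
after turn tx -0.0365 ty -0.3278 tz 0.0064
turn rad -0.0015 pos [0.5043 0.1625 0.1864] ori [ 1.7991e+02  1.4000e-01 -1.6684e+02] F [ 0.5 -0.2 -1.7] open 0.0093 t 20.05 j [  39.    9.  -22.   -0.  -58. -116.]
```

```bash
python3 -m handwheel '[[[-0.002,-0.015,0,0,1],[-0.003,-0.028,0,0,1],[-0.003,-0.03,0,0,1],[-0.004,-0.03,0,0,1],[-0.004,-0.03,0,0,1],[-0.004,-0.03,0,0,1],[-0.004,-0.03,0,0,1],[-0.004,-0.03,0,0,1],[-0.003,-0.03,0,0,1],[-0.003,-0.03,0,0,1],[-0.003,-0.028,0,0,1],[0,-0.017,0.01,0,1],[0,0,0.015,0,1],[0,0,0.01,0,1],[0,0,0,0,1],[0,0,0,0,1]]]'; python3 go.py .6150 -.1482 .111 -166.75
python3 - <<'E'
from h import *
from plant import vision
s=vision.snapshot("side"); save(s,"s11.png",(240,150,400,270))
t=vision.snapshot("top"); save(t,"t11.png",(235,65,385,200))
E
```

```text
clock: 21.38
tool_pos: [0.6143, -0.1482, 0.1486]
orientation: [180.0, -0.2, -166.8]
force: [1.0, 0.1, 0.1]
opening: 0.0097
now tx -0.0007 ty -0.0002 tz 0.0376
after turn tx -0.0007 ty -0.0002 tz 0.0376
turn rad -0.0006 pos [ 0.6143 -0.1482  0.1486] ori [ 179.97   -0.18 -166.78] F [1.  0.1 0.1] open 0.0097 t 21.3833 j [  4.  21. -12.  -0. -57. -81.]
```

View pics/s11.png

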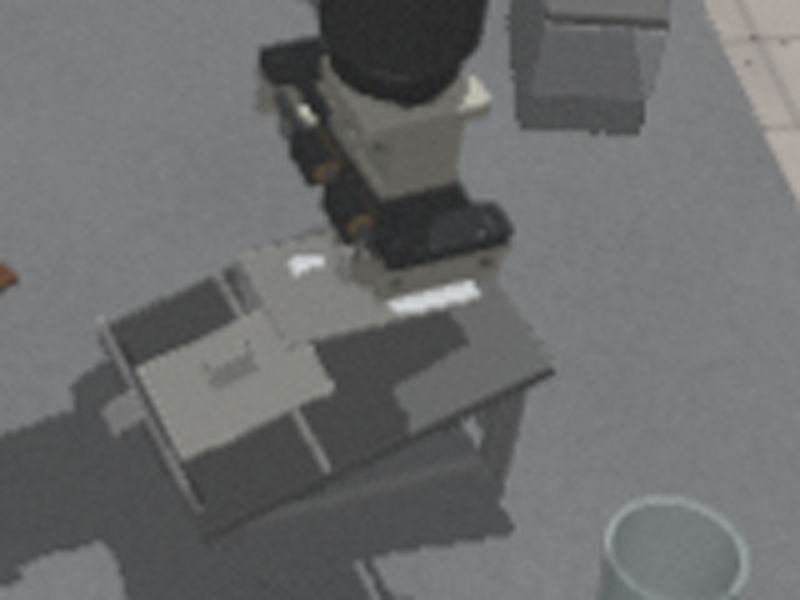

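The long lid is level above the board's upper part, with its lower edge at about (265,300) and clear of the short lid's fin at (232,370). I lower it.

```bash
python3 -m handwheel '[[[-0.001,0,0.007,0,1],[0,0,0.006,0,1],[0,0,0.004,0,1],[0,0,0.003,0,1],[0,0,0.002,0,1],[0,0,0.002,0,1],[0,0,0,0,1],[0,0,0,0,1]]]';python3 -m handwheel '[[[0,0,0.002,0,1],[0,0,0.002,0,1],[0,0,0.002,0,1],[0,0,0,0,1],[0,0,0,0,1]]]'; python3 go.py .6150 -.1482 .111 -166.75
```

```text
clock: 22.15
tool_pos: [0.6155, -0.1484, 0.1261]
orientation: [180.0, -0.1, -166.8]
force: [-5.3, 0.6, 2.8]
opening: 0.0098
clock: 22.57
tool_pos: [0.615, -0.1487, 0.1199]
orientation: [180.0, -0.1, -166.8]
force: [-5.8, -0.5, 3.9]
opening: 0.0099
now tx -0.0002 ty 0.0005 tz 0.0089
after turn tx -0.0002 ty 0.0005 tz 0.0089
turn rad -0.0008 pos [ 0.615  -0.1487  0.1199] ori [ 1.7999e+02 -1.2000e-01 -1.6679e+02] F [-5.8 -0.5  3.9] open 0.0099 t 22.5667 j [  4.  22. -14.   0. -54. -81.]
```

```bash
python3 -m handwheel '[[[0,0,0.002,0,1],[0,0,0.002,0,1],[0,0,0.002,0,1],[0,0,0,0,1],[0,0,0,0,1]]]';python3 go.py .6150 -.1482 .111 -166.75
python3 - <<'E'
from h import *
from plant import vision
s=vision.snapshot("side"); save(s,"s12.png",(240,170,360,260))
E
```

```text
clock: 22.98
tool_pos: [0.6152, -0.1488, 0.1138]
orientation: [180.0, -0.1, -166.8]
force: [-4.5, -0.7, 3.8]
opening: 0.0097
now tx 0.0000 ty 0.0006 tz 0.0028
after turn tx 0.0000 ty 0.0006 tz 0.0028
turn rad -0.0009 pos [ 0.6152 -0.1488  0.1138] ori [ 1.7999e+02 -1.0000e-01 -1.6680e+02] F [-4.5 -0.7  3.8] open 0.0097 t 22.9833 j [  4.  23. -14.   0. -53. -81.]
```

View pics/s12.png

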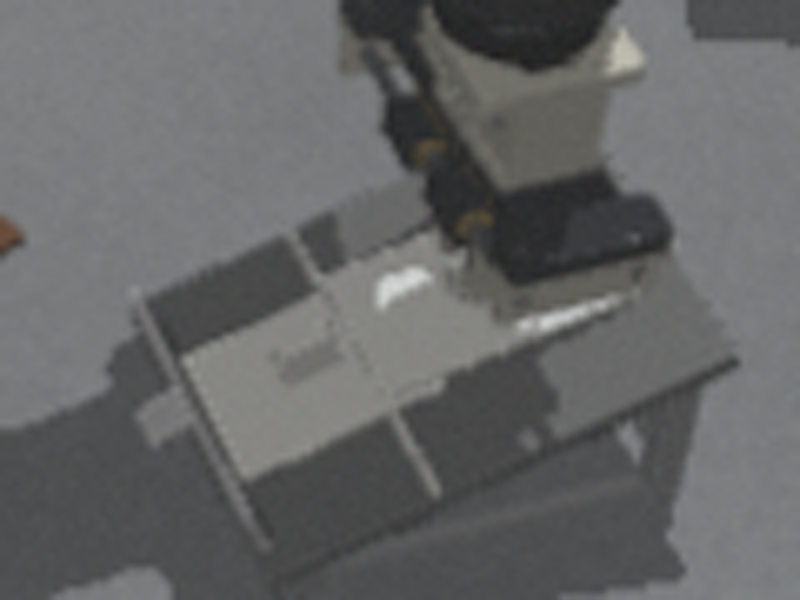

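```bash
python3 -m handwheel '[[[0,0,0.001,0,1],[0,0,0.001,0,1],[0,0,0,0,1]]]';python3 -m handwheel '[[[0,0,0.001,0,1],[0,0,0,0,1],[0,0,0,0,1]]]'
```

```text
clock: 23.28
tool_pos: [0.6155, -0.1487, 0.112]
orientation: [-180.0, -0.1, -166.8]
force: [-6.1, -0.6, 4.8]
opening: 0.0101
clock: 23.53
tool_pos: [0.6155, -0.1487, 0.1115]
orientation: [-180.0, -0.1, -166.8]
force: [-6.1, -2.0, 6.6]
opening: 0.0097
```

```bash
python3 -m handwheel '[[[0,0,0.001,0,1],[0,0,0,0,1],[0,0,0,0,1]]]'
python3 - <<'E'
from h import *
from plant import vision
s=vision.snapshot("side"); save(s,"s13.png",(240,170,360,260))
t=vision.snapshot("top"); save(t,"t13.png",(255,75,365,200))
E
```

```text
clock: 23.78
tool_pos: [0.6155, -0.1488, 0.1114]
orientation: [-180.0, -0.0, -166.8]
force: [-9.1, -0.2, 13.9]
opening: 0.0097
```

View pics/s13.png

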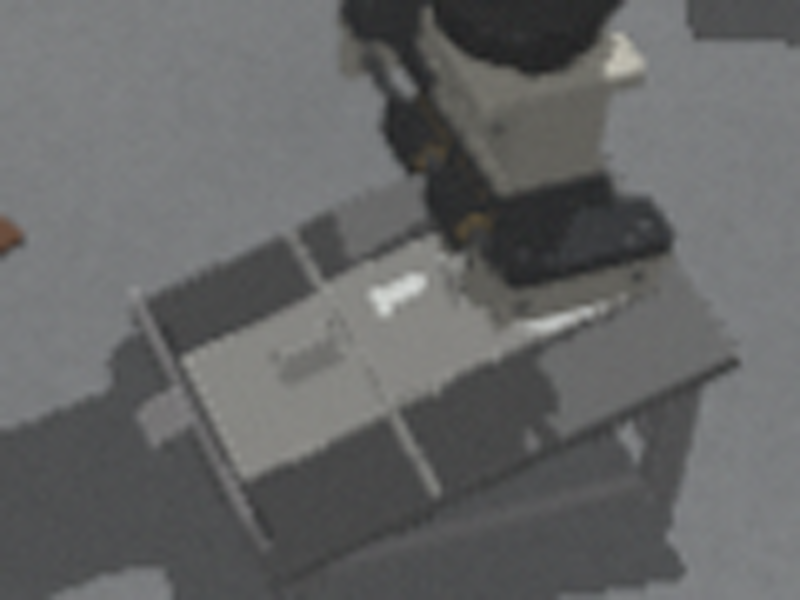

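View pics/t13.png

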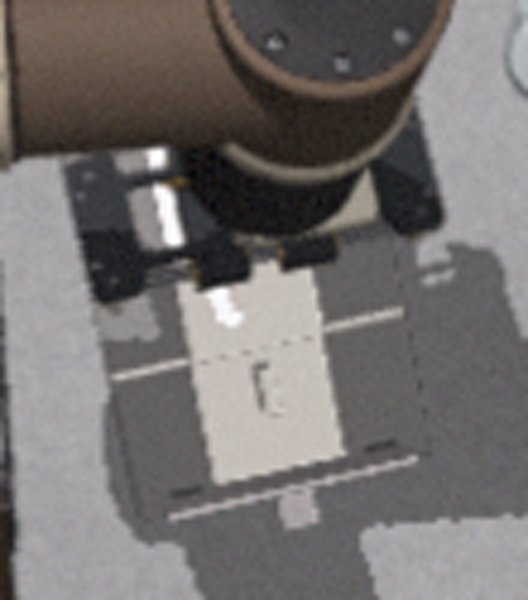

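The long lid's lower edge lines up with the white line in both views: the edge runs (190,360)–(322,335) in the top crop. Force is rising, so it is seated. I unload and release.

```bash
python3 -m handwheel '[[[0,0,-0.001,0,1],[0,0,0,0,1],[0,0,0,0,0.8],[0,0,0,0,0.6],[0,0,0,0,0.5],[0,0,0,0,0.5],[0,0,0,0,0.5],[0,0,0,0,0.4],[0,0,0,0,0.4],[0,0,0,0,0.4],[0,0,0,0,0.4],[0,0,0,0,0.4]]]'; python3 -m handwheel '[[[0,0,-0.005,0,0.4],[0,0,-0.01,0,0.4],[0,0,-0.02,0,0.3],[0,0,-0.03,0,0.3],[0,0,-0.03,0,0.3],[0,0.03,0,0,0.3],[0,0.037,0,0,0.3],[0,0.037,0,0,0.3],[0,0.037,0,0,0.3],[0,0.037,0,0,0.3],[0,0.037,0,0,0.3],[0,0.037,0,0,0.3],[0,0,0,0,0.3],[0,0,0,0,0.3]]]'
python3 - <<'E'
from chk import *
s=vision.snapshot("side"); save(s,"s14.png",(240,170,360,260))
t=vision.snapshot("top"); save(t,"t14.png",(255,75,365,200))
for n in("short_lid_mid","long_lid_mid","stop_tab"):
  for nm,p in(("t",t),("s",s)):
    for r in place_of(n,p):
        b=onb(p,[r["xy"]],.015)[0]*1000
        if abs(b[1])<100 and -50<b[0]<230: print(nm,n,round(r["conf"],2),b.round(1))
E
```

```text
clock: 24.88
tool_pos: [0.6162, -0.1483, 0.1109]
orientation: [-180.0, 0.0, -166.8]
force: [-0.2, -0.8, 0.5]
opening: 0.0523
clock: 26.05
tool_pos: [0.5584, 0.099, 0.2072]
orientation: [180.0, 0.1, -166.6]
force: [0.2, -0.3, 0.9]
opening: 0.0615
t short_lid_mid 0.91 [49.6 -0.4 15. ]
s short_lid_mid 0.68 [56.8  7.5 15. ]
t long_lid_mid 0.94 [142.1  13.   15. ]
s long_lid_mid 0.95 [133.    4.4  15. ]
t stop_tab 0.65 [-14.3  -0.1  15. ]
s stop_tab 0.41 [-20.9   1.4  15. ]
```

View pics/s14.png

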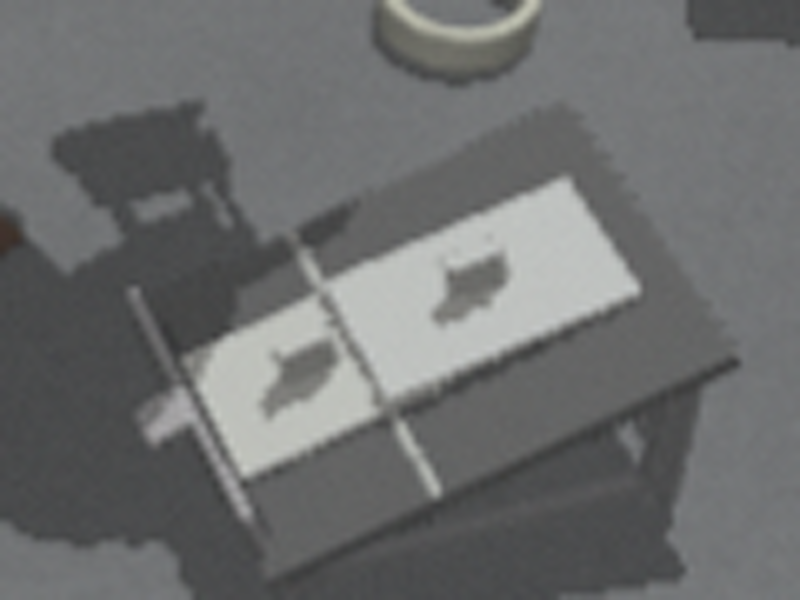

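View pics/t14.png

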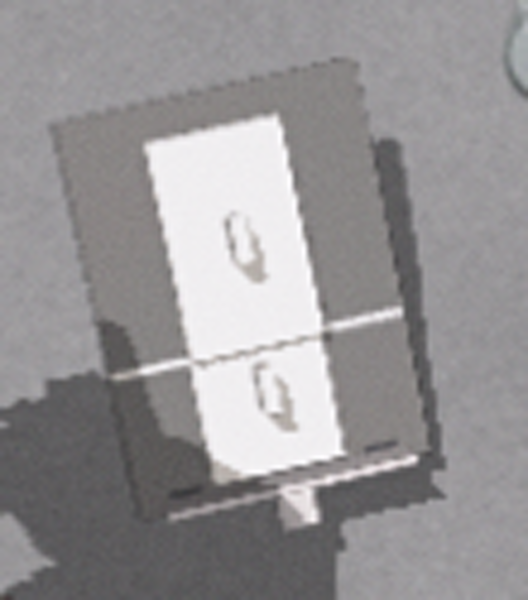

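```bash
python3 - <<'E'
from chk import *
t=vision.snapshot("top"); s=vision.snapshot("side")
k=np.array([(145,143),(279,114)])/4.8+[254.6,74.6]; print("top up",(onb(t,k,.006)*1000).round(1))
k=np.array([(191,358),(325,328)])/4.8+[254.6,74.6]; print("top low",(onb(t,k,.0135)*1000).round(1))
k=np.array([(570,178),(640,292)])*.15+[239.6,169.6]; print("side up",(onb(s,k,.006)*1000).round(1))
k=np.array([(325,285),(387,402)])*.15+[239.6,169.6]; print("side low",(onb(s,k,.0135)*1000).round(1))
from plant import place_of
import pickle
t0,_,out=pickle.load(open("d.pkl","rb"))
for n in("tape","dishes","notes","tubes","jar"):
    r=place_of(n,t); print(n,[(np.array(x["xy"])-out["top",n][0]["xy"]).round(1).tolist() for x in r][:2])
E
```

```text
top up [[208.1  40.3   6. ]
 [207.5 -39.4   6. ]]
top low [[ 81.   40.9  13.5]
 [ 80.7 -39.8  13.5]]
side up [[209.   38.1   6. ]
 [206.9 -40.3   6. ]]
side low [[ 79.5  37.4  13.5]
 [ 78.1 -40.4  13.5]]
tape [[-36.7, 118.5]]
dishes [[1.5, 0.1]]
notes [[-5.3, -1.1]]
tubes [[-3.4, 0.5]]
jar [[2.3, -0.7]]
```

The long lid's edges measure 79–81 and 207–209 mm, so its middle is at about 143.7 mm, and it is square. Tape and notes detections differ, but the arm never went near the pad and the side view shows the tape in the same pixels as before. I let it settle, then hand in.

```bash
python3 -m handwheel '[[[0,0,0,0,0.3],[0,0,0,0,0.3],[0,0,0,0,0.3],[0,0,0,0,0.3]]]'; python3 -c "
from plant import close_job
print(close_job())"
```

```text
clock: 27.13
tool_pos: [0.5585, 0.097, 0.2059]
orientation: [-180.0, 0.0, -166.8]
force: [-0.5, 0.5, -0.2]
opening: 0.0612
the job is handed in; nothing more can be done
None
```

I flipped the stop up, laid the short white lid flat against it and laid the long lid over its top end. I handed the job in at about 27 s; no verdict is reported.

**Last checks, from corners in both cameras:**
- **Stop:** it stands up by itself, with its tab pointing towards the robot.
- **Short lid:** it covers about x 3 to 106 mm, is centred on the board and square. I measured this before the long lid went on. Afterwards I only had pictures and the network points, 50 mm (top) and 57 mm (side), which should be 52.5 mm or slightly more.
- **Long lid:** its lower edge is at 78 to 81 mm and its upper edge at 207 to 209 mm, so its middle is at about 143.7 mm. It is square, within about 1 mm of the centre line, and the gripper is clear of it.

**Disagreements:**
- **Long lid position:** the network put its middle at x 133 mm in the side view and 13 mm off centre in the top view. I trusted the corners, which agree between the cameras.
- **Tape:** the final tape detection landed on or near the note pad. The side picture shows the tape unmoved.
- **Other bystanders:** dishes, tubes and jar were within 1 to 4 pixels of where they started. The note pad read about 5 pixels off (roughly 15 mm by the image scale, against the 30 mm limit); the gripper never went near it.

While flipping the stop, the fingertip pressed down on its edge and the force briefly rose to about 38 N. I raised the tool and the stop fell over as it should.

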